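Pack the computer mouse in the tilted tub

ROBOT

A 6-joint arm with a two-finger parallel gripper is mounted at the origin on a cart in front of the work surface, level with it; the furniture and walls round the work are solid. World frame = base frame: x ahead of the robot, y to its left, z up, the work surface at z = 0. Lengths are in mm, angles in degrees, forces in N, time in s.
With the tool pointing down it reaches from about 300 to 850 mm from the base axis. Payload 4.2 kg.
Tool frame: the origin (TCP) lies on the centre line of the jaws, within the pads' length; the fingertips stand 14 mm ahead of it and the grasp point (between the pads) lies 5 mm behind it; z points along the fingers, y is the line along which they close (so a half turn about z gives the same grasp; the last joint's range is limited). The gripper opens to 91 mm and grips with 3 to 60 N. Pads are 32 mm wide; open, the fingers measure 118 mm over their backs; the gripper's body (76 mm by 178 mm) begins 60 mm behind the grasp point.
Start: joints at [71.562, 18.312, 89.639, -0, 72.044, -1.146], TCP at [170.914, 549.026, 227.976] pointing down, gripper open.
Joint ranges: [-177.97, 177.97], [-48.28, 115.42], [12.27, 149.76], [-77.06, 257.06], [2.81, 150.46], [-146.56, 146.56]. Speed limits (degrees/s): [147.25, 147.25, 180, 180, 180, 180].

INTERFACE

Orientations are given as [roll, pitch, yaw] about the fixed x, y, z axes, in that order (R = Rz(yaw) Ry(pitch) Rx(roll)).
In Python, from workcell import * gives the robot as it stands. The module is installed in compiled form; this text tells all that it offers.
- The arm moves only by the shell command python3 -m crank 'ROWS' [FORCE]. ROWS is JSON, a list of rows, each an object of numbers: "grip": the finger opening in m, from 0 to 0.0912; "x", "y", "z": the shift along the tool's x, y, z in m; "yaw": the turn about the tool's z in rad. In form: [{"grip": .., "x": .., "y": .., "z": .., "yaw": ..}, ...]. A call has exactly 5 rows; each row is the pose to reach, as a shift and turn from the pose commanded when the call began, along the tool's axes at that moment; what a row does not reach only later rows make up. A row lasts 1/12 s, in which the tool goes at most 41.7 mm and 7.16 degrees, less where a joint would pass 70% of its speed; a pose out of reach is approached as far as the arm can. A call with a gripper value outside its range is refused whole. The fingers move at their own pace and stop on an object; FORCE is the grip in N (left out, the last holds). Time passes only in rows, so rows that repeat a pose let the fingers close, or fill a call up. It gives the time, the measured TCP pose, the force, the opening and the grip force at its end, in the units of the state.
- state(): the state, without advancing time (a new reading comes with each control period).
- grab_frame(name): name is "scene" or "top" or "wrist"; returns the picture (400x640x3 uint8, red, green, blue); there is no depth.
- camera_model(name): a dict with "intrinsics" (3x3 intrinsics, pixels), "distortion" ([k1, k2, p1, p2, k3] as OpenCV has them; the pictures are not rectified), "R" (3x3) and "t" (3): a world point X has camera coordinates R X + t. Camera axes: x right, y down, z forward; pixel columns grow to the right and rows downward; lengths in mm; the calibration is good to about 2 mm. A picture is of the moment at which its call begins: read the wrist's pose just before it. camera_model takes no time and is no camera call; for the wrist camera it gives the pose at the moment of the call.
- job_done(): hands the job in; it is judged then, once.
The state is a dict: "time_s": time; "qpos": joint angles; "qvel": joint speeds; "effort": joint torques, N m; "ee_pos": TCP position; "ee_rot": TCP orientation; "force": force on the tool from outside, world axes, zero at the start; "torque": the same for the moment, N m; "gripper_width": finger opening in mm; "gripper_force": force on a finger pad.
Only numpy, scipy, OpenCV 4.12 (cv2) and the standard library are available. Lean on these libraries where they do the work, as an engineer would, in place of code of your own. Each camera call takes 0.05 s, during which the arm holds its last target. There are 200 camera calls.

TASK

Pack the overhauled computer mouse: pick it up off the worktop and lower it gently into the deep tub that leans to one side on its stand, so that it lies flat on its underside on the padded sloping floor; let go of it only when it is on or just above the floor, and never drop or bang it. Once you have let go of it there with the lid still open, shut the lid fully. Leave the other things on the worktop where they are.

Things in the scene. Friction and masses are not known exactly. Their poses are not given: they have to be found in the camera images.
- mouse: Black computer mouse, rounded, 106 long (its x) x 58 wide (its y) x 34 high, about 85 g (varies), lying flat on the worktop. Origin: centre of its underside; z up out of its back. Grip it across the 58 mm width; it is widest about 12 mm above the underside.
- tub: Deep light grey plastic open tub, fixed on a dark steel stand, leaning 25 degrees to the robot's right. Outer size 150 (its x) x 236 (its y) x 92 deep (its z), walls 4. Origin: centre of its outer underside; z points out of the mouth, up and to the right; x runs up the slope, to the left; y lies level, towards the robot. Inner floor (grey pad): the plane z = 7 mm, 142 x 228 mm.
- tub_floor (a point): Centre of the tub's inner floor (tub x = 0, y = 0, z = 7 mm).
- tub_lid (a joint): Lid hinge, rad: 0 = shut flat on the rim, about 1.57 = square to the mouth (the lid then overhangs it, as the tub leans), 1.95 = stop. Starts open at 1.5 to 1.8. A stiff hinge: it stays where it is left and needs about 2 N at the free edge.
- lid_hinge (a point): Mid point of the lid's hinge axis, on the tub's upper left rim (tub x = 75, z = 92.5 mm). The axis is the tub's y.
- lid_edge (a point): Middle of the lid's free edge on its outer face, 150 mm from the hinge. The light grey lid is 150 x 236 x 6 mm; a tab 70 mm wide and 5 thick sticks out 18 mm beyond this edge. Shut, its outer face is 6 mm above the rim.
- heat_sink: Bystander: finned metal heat sink 50 x 50 x 27 mm. Origin: centre of underside.
- bit_case: Bystander: flat dark case 44 x 100 x 16 mm. Origin: centre of underside.
- drive_caddy: Bystander: flat metal drive tray 73 x 106 x 14 mm. Origin: centre of underside.
Not all that is in view belongs to the job. Several things look just like the mouse: the one meant starts farthest to the robot's right.

How it is judged:
By the outcome, as a careful person would: the job done as asked, in the order asked, and still so for the second after the job is handed in, with the robot touching nothing.
It also fails if it takes over 56 s, if anything falls off the work surface, if the arm or the gripper's body presses on something with over 40 N, if the wrist force passes 120 N, or if a joint passes its speed limit or range.

## Working session

There is one attempt and no reset: what is moved stays moved. The work goes in short steps, Python scripts to look and compute and a shell command to move; the robot and the scene stay as the last step left them, time stands still between calls to the robot, and variables do not carry over. Pictures are saved under pics/ and viewed, at most 14 in all, crops included, and the job is handed in when it is done.

```bash
mkdir -p pics; python3 - <<'E'
from workcell import *
import cv2,numpy as np
s=state();print(s['time_s'],s['ee_pos'],s['ee_rot'],s['gripper_width'])
a=grab_frame("scene");b=grab_frame("top")
for n,i in(("scene",a),("top",b)):
    cv2.imwrite(f"pics/{n}0.png",i[:,:,::-1])
    c=camera_model(n);print(n,np.round(c['intrinsics'],1).tolist(),np.round(c['distortion'],3),np.round(c['R'],3).tolist(),np.round(c['t']),)
E
```

```text
0.0 [170.74981637 548.56432009 227.12393728] [-1.79899041e+02 -2.40077841e-03  1.62708311e+02] 91.11609487395154
scene [[497.7, 0.0, 316.1], [0.0, 497.7, 196.3], [0.0, 0.0, 1.0]] [-0.114  0.     0.     0.     0.   ] [[0.6, -0.8, 0.015], [-0.597, -0.46, -0.657], [0.533, 0.385, -0.754]] [-337.  390. 1317.]
top [[404.8, 0.0, 317.8], [0.0, 404.8, 188.6], [0.0, 0.0, 1.0]] [-0.062  0.     0.     0.     0.   ] [[-0.027, -1.0, -0.0], [-0.992, 0.027, -0.12], [0.12, -0.003, -0.993]] [ -21.  531. 1679.]
```

View pics/scene0.png

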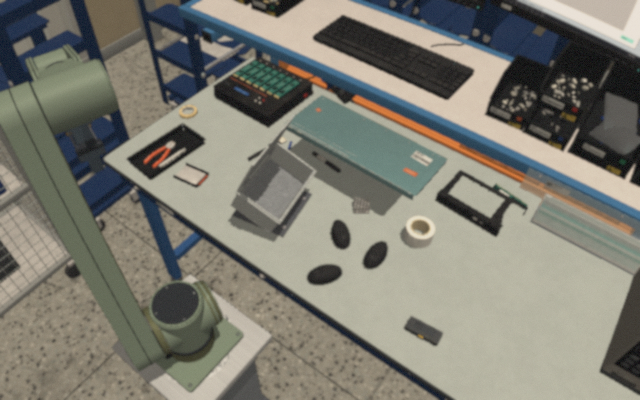

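View pics/top0.png

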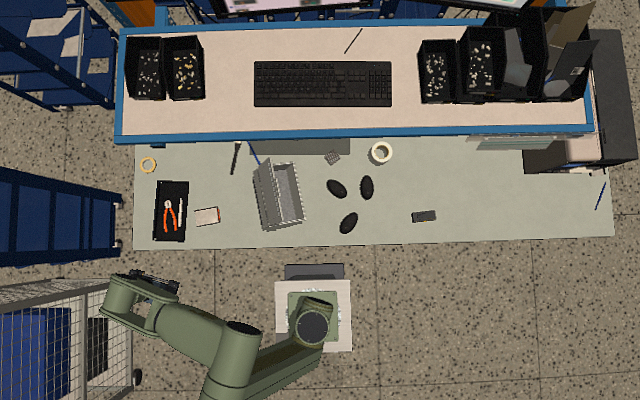

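The scene picture shows three mice at about (341,234), (375,254) and (324,273), with the open tub at (275,190). In the top view the mice are at (337,188), (367,187) and (349,222). The rightmost, at (367,187), is the target. The tub is at (280,195), with its lid standing up on the left.

```bash
cat > h.py <<'E'
from workcell import *
import cv2,numpy as np
from scipy.spatial.transform import Rotation as Ro
def ray(n,px,c=None):
    c=c or camera_model(n);K=np.array(c['intrinsics']);R=np.array(c['R']);t=np.array(c['t']).ravel()
    p=cv2.undistortPoints(np.array([[px]],float),K,np.array(c['distortion'],float))[0,0]
    d=R.T@np.array([p[0],p[1],1]);return -R.T@t,d/np.linalg.norm(d)
def plane(n,px,z,c=None):
    o,d=ray(n,px,c);return o+d*(z-o[2])/d[2]
def tri(rays):
    A=np.zeros((3,3));b=np.zeros(3)
    for o,d in rays:
        P=np.eye(3)-np.outer(d,d);A+=P;b+=P@o
    X=np.linalg.solve(A,b);return X,[np.linalg.norm(np.cross(X-o,d)) for o,d in rays]
def proj(n,X,c=None):
    c=c or camera_model(n);return cv2.projectPoints(np.array(X,float).reshape(-1,3),cv2.Rodrigues(np.array(c['R']))[0],np.array(c['t'],float).reshape(3),np.array(c['intrinsics']),np.array(c['distortion'],float))[0][:,0]
def blobs(img,box,thr=60,amin=60):
    x0,y0,x1,y1=box;m=(img[y0:y1,x0:x1].max(2)<thr).astype(np.uint8)
    cs,_=cv2.findContours(m,cv2.RETR_EXTERNAL,cv2.CHAIN_APPROX_NONE);r=[]
    for q in cs:
        if cv2.contourArea(q)>amin: 
            M=cv2.moments(q);r.append((q[:,0]+[x0,y0],np.array([M['m10'],M['m01']])/M['m00']+[x0,y0],cv2.contourArea(q)))
    return r
E
python3 - <<'E'
from h import *
a=cv2.imread("pics/scene0.png");b=cv2.imread("pics/top0.png")
for n,i,bx in(("scene",a,(300,212,395,290)),("top",b,(322,170,380,238))):
    for q,c,A in blobs(i,bx,60,40):
        P=np.array([plane(n,p,10)[:2] for p in q.astype(float)]);(cx,cy),(w,h),an=cv2.minAreaRect(P.astype(np.float32))
        print(n,c.round(1),A,plane(n,c,12).round(),np.round([cx,cy,w,h,an],1))
t=cv2.resize(b[145:240,235:330],None,fx=4.2,fy=4.2,interpolation=cv2.INTER_CUBIC)
s=cv2.resize(a[140:240,225:320],None,fx=4.2,fy=4.2,interpolation=cv2.INTER_CUBIC)
H=420;o=np.zeros((H,800,3),np.uint8);o[:399,:399]=t;o[:420,400:799]=s;cv2.imwrite("pics/tub.png",o)
E
```

```text
scene [323.9 274.4] 404.0 [ 383. -163.   12.] [ 384.4 -161.6   55.7   96.4   53.8]
scene [375.1 255.2] 342.5 [ 531. -246.   12.] [ 534.5 -244.7  102.    50.2   10.1]
scene [340.  234.6] 311.0 [ 530. -117.   12.] [ 534.  -114.2  100.8   49.9   35.7]
top [348.3 222.9] 227.5 [ 384. -160.   12.] [ 384.2 -160.5   53.8   99.3   43.2]
top [336.4 188.6] 222.5 [ 531. -115.   12.] [ 532.9 -114.2  100.    54.8   43.2]
top [366.3 187.4] 220.5 [ 533. -243.   12.] [ 533.2 -242.9   99.9   55.2    7. ]
```

View pics/tub.png

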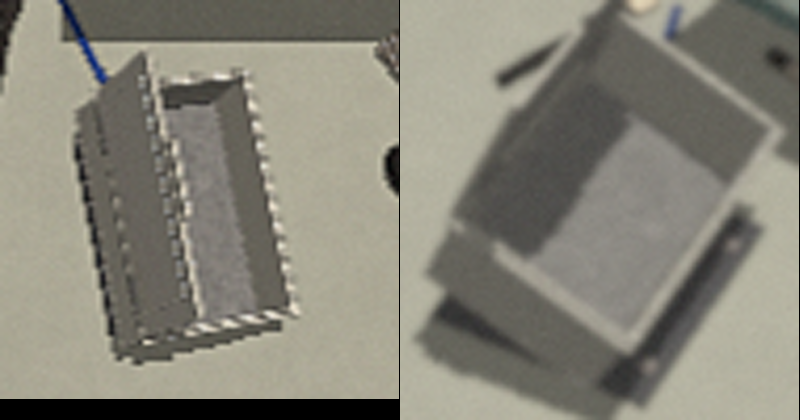

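Left is the top-view crop, with the right rim corners at about (246,72) and (295,313). Right is the scene crop, with the same corners at about (778,128) and (627,348). I triangulate these to get the tub frame.

```bash
python3 - <<'E'
from h import *
T=lambda u,v:(u/4.2+235,v/4.2+145)
S=lambda u,v:((u-400)/4.2+225,v/4.2+140)
F,e1=tri([ray("top",T(246,73)),ray("scene",S(778,128))]);N,e2=tri([ray("top",T(295,313)),ray("scene",S(627,348))])
print(F.round(),N.round(),np.round([e1,e2],1),np.linalg.norm(F-N))
y=N-F;y[2]=0;y/=np.linalg.norm(y)
l=np.cross([0,0,1],y)*-1  # left
if l[1]<0:l=-l
a=np.radians(25);x=l*np.cos(a)+np.array([0,0,np.sin(a)]);z=np.cross(x,y)
O=(F+N)/2+75*x-92*z
R=np.c_[x,y,z];np.savez("tub.npz",R=R,O=O)
W=lambda *p:O+R@np.array(p,float)
print("O",O.round(1),R.round(3).tolist(),"yaw of y",np.degrees(np.arctan2(y[1],y[0])))
print("floor",W(0,0,7).round(),"hinge",W(75,0,92.5).round())
pts=[W(*p) for p in[(-75,-118,92),(-75,118,92),(75,118,92),(75,-118,92),(-71,114,7),(-71,-114,7),(71,114,7),(71,-114,7),(-75,118,0),(75,118,0)]]
for ang in(1.5,1.65,1.8):
    for yy in(118,-118): pts.append(W(75-150*np.cos(ang),yy,92+150*np.sin(ang)))
a_=cv2.imread("pics/tub.png")
for p,(q) in zip(range(99),proj("top",pts)):
    u=(q-[235,145])*4.2;cv2.circle(a_,tuple(map(int,u)),3,(0,0,255),-1);cv2.putText(a_,str(p),tuple(map(int,u)),0,.5,(0,255,0))
for p,(q) in zip(range(99),proj("scene",pts)):
    u=(q-[225,140])*4.2+[400,0];cv2.circle(a_,tuple(map(int,u)),3,(0,0,255),-1);cv2.putText(a_,str(p),tuple(map(int,u)),0,.5,(0,255,0))
cv2.imwrite("pics/tub2.png",a_)
E
```

```text
[633.  61. 101.] [400.  18.  98.] [[0.8 0.8]
 [1.4 1.4]] 237.65003757773147
O [497.4 144.4  48. ] [[-0.163, -0.984, 0.076], [0.892, -0.18, -0.416], [0.423, 0.0, 0.906]] yaw of y -169.65783983983056
floor [498. 141.  54.] hinge [492. 173. 164.]
```

View pics/tub2.png

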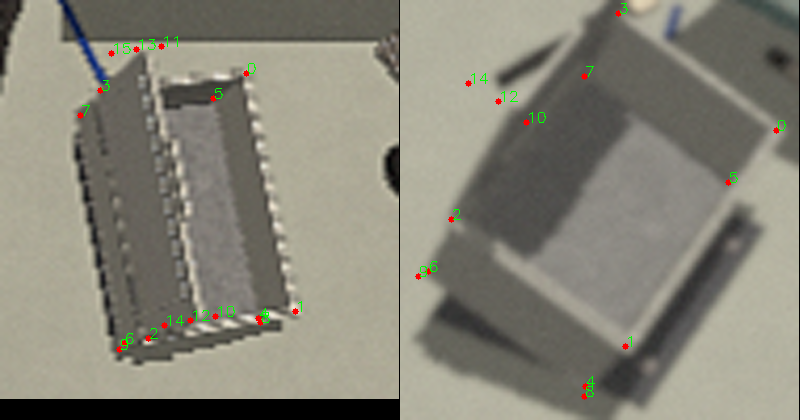

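The tub frame fits: the projected rim corners 0–3 and 9 land on the picture. The lid is at about 1.6 rad and overhangs the mouth. The tool stays vertical, so I'll first push the lid back to its stop with closed fingers from the mouth side.

```bash
python3 -m crank '[{"grip":0,"x":0,"y":0,"z":-0.04,"yaw":0},{"grip":0,"x":0,"y":0,"z":-0.08,"yaw":0},{"grip":0,"x":0,"y":0,"z":-0.12,"yaw":0},{"grip":0,"x":0,"y":0,"z":-0.16,"yaw":0},{"grip":0,"x":0,"y":0,"z":-0.175,"yaw":0}]' 10
python3 -m crank '[{"grip":0,"x":-0.032,"y":-0.024,"z":0,"yaw":0},{"grip":0,"x":-0.064,"y":-0.048,"z":0,"yaw":0},{"grip":0,"x":-0.096,"y":-0.072,"z":0,"yaw":0},{"grip":0,"x":-0.128,"y":-0.096,"z":0,"yaw":0},{"grip":0,"x":-0.16,"y":-0.12,"z":0,"yaw":0}]'
python3 -m crank '[{"grip":0,"x":-0.032,"y":-0.024,"z":0,"yaw":0},{"grip":0,"x":-0.064,"y":-0.048,"z":0,"yaw":0},{"grip":0,"x":-0.096,"y":-0.072,"z":0,"yaw":0},{"grip":0,"x":-0.128,"y":-0.096,"z":0,"yaw":0},{"grip":0,"x":-0.16,"y":-0.12,"z":0,"yaw":0}]'
python3 -m crank '[{"grip":0,"x":-0.032,"y":-0.024,"z":0,"yaw":0},{"grip":0,"x":-0.064,"y":-0.048,"z":0,"yaw":0},{"grip":0,"x":-0.096,"y":-0.072,"z":0,"yaw":0},{"grip":0,"x":-0.128,"y":-0.096,"z":0,"yaw":0},{"grip":0,"x":-0.146,"y":-0.115,"z":0,"yaw":0}]'
python3 -m crank '[{"grip":0,"x":0,"y":0,"z":0,"yaw":0.12},{"grip":0,"x":0,"y":0,"z":0,"yaw":0.24},{"grip":0,"x":0,"y":0,"z":0,"yaw":0.36},{"grip":0,"x":0,"y":0,"z":0,"yaw":0.48},{"grip":0,"x":0,"y":0,"z":0,"yaw":0.6}]'
python3 -m crank '[{"grip":0,"x":0,"y":0,"z":0,"yaw":0.12},{"grip":0,"x":0,"y":0,"z":0,"yaw":0.24},{"grip":0,"x":0,"y":0,"z":0,"yaw":0.36},{"grip":0,"x":0,"y":0,"z":0,"yaw":0.48},{"grip":0,"x":0,"y":0,"z":0,"yaw":0.487}]'
python3 - <<'E'
from h import *
s=state();print(s['time_s'],s['ee_pos'].round(1) if hasattr(s['ee_pos'],'round') else s['ee_pos'],s['ee_rot'],s['qpos'])
cv2.imwrite("pics/w1.png",grab_frame("wrist")[:,:,::-1]);cv2.imwrite("pics/s1.png",grab_frame("scene")[:,:,::-1])
i=np.vstack([cv2.imread("pics/w1.png"),]);cv2.imwrite("pics/v1.png",i)
E
```

```text
time_s: 0.52
ee_pos: [171.2, 549.9, 408.9]
ee_rot: [179.5, 0.0, 162.7]
force: [-0.5, 0.3, 0.7]
gripper_width: 60.9
gripper_force: 0.0
time_s: 0.93
ee_pos: [288.5, 385.2, 402.6]
ee_rot: [-180.0, -0.0, 162.8]
force: [1.0, -0.3, 0.2]
gripper_width: 27.4
gripper_force: 0.0
time_s: 1.35
ee_pos: [405.6, 222.9, 402.7]
ee_rot: [-180.0, -0.0, 162.7]
force: [1.0, 0.4, 0.6]
gripper_width: 0.4
gripper_force: 0.0
time_s: 1.77
ee_pos: [512.2, 68.6, 401.9]
ee_rot: [-179.9, -0.0, 162.6]
force: [0.2, 0.2, 0.0]
gripper_width: 0.6
gripper_force: 0.0
time_s: 2.18
ee_pos: [510.2, 71.3, 402.4]
ee_rot: [-179.9, -0.0, 128.0]
force: [0.3, -0.2, -0.1]
gripper_width: 0.4
gripper_force: 0.0
time_s: 2.6
ee_pos: [510.2, 71.5, 402.5]
ee_rot: [-179.9, -0.0, 100.3]
force: [0.1, 0.2, 0.1]
gripper_width: 0.5
gripper_force: 0.0
2.6 [510.2  71.5 402.5] [-1.79945934e+02 -9.71022479e-03  1.00301552e+02] [ 6.69764333e+00  9.49302013e+00  7.70285854e+01  6.30451032e-03
  9.35329636e+01 -3.60352777e+00]
```

View pics/v1.png

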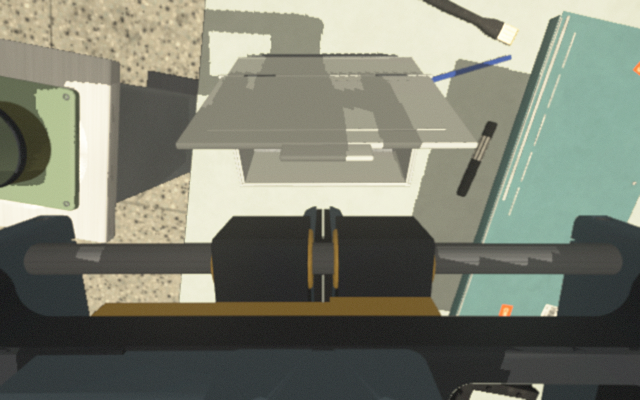

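The wrist picture shows the lid's outer face, with its free edge from (177,148) to (478,148) and the tab at (327,155). The closed fingers are clear of it, at (323,215). I'll work out the angle, lower and push.

```bash
python3 - <<'E'
from h import *
T=np.load("tub.npz");R,O=T['R'],T['O']
for px,yy in(((177,148),118),((478,148),-118)):
    o,d=ray("wrist",px);best=[]
    for a in np.arange(1.4,1.96,.02):
        X=O+R@np.array([75-150*np.cos(a)+6*np.sin(a)*0,yy,92.5+150*np.sin(a)]);best.append((np.linalg.norm(np.cross(X-o,d)),a,X.round()))
    print(min(best,key=lambda b:b[0]))
E
python3 -m crank '[{"grip":0,"x":0,"y":0,"z":0.03,"yaw":0},{"grip":0,"x":0,"y":0,"z":0.06,"yaw":0},{"grip":0,"x":0,"y":0,"z":0.09,"yaw":0},{"grip":0,"x":0,"y":0,"z":0.105,"yaw":0},{"grip":0,"x":0,"y":0,"z":0.105,"yaw":0}]'
python3 -m crank '[{"grip":0,"x":0.008,"y":0,"z":0,"yaw":0},{"grip":0,"x":0.016,"y":0,"z":0,"yaw":0},{"grip":0,"x":0.024,"y":0,"z":0,"yaw":0},{"grip":0,"x":0.032,"y":0,"z":0,"yaw":0},{"grip":0,"x":0.04,"y":0,"z":0,"yaw":0}]'
```

```text
(np.float64(2.4823244978745347), np.float64(1.56), array([388.,  88., 299.]))
(np.float64(2.8225458614209633), np.float64(1.58), array([619., 133., 300.]))
time_s: 3.12
ee_pos: [508.2, 71.3, 294.0]
ee_rot: [-179.5, -0.0, 100.6]
force: [-0.1, -0.4, -0.4]
gripper_width: 0.5
gripper_force: 0.0
time_s: 3.53
ee_pos: [503.5, 111.9, 299.3]
ee_rot: [179.8, 0.0, 100.5]
force: [0.3, -1.8, 1.1]
gripper_width: 0.6
gripper_force: 0.8
```

```bash
python3 -m crank '[{"grip":0,"x":0.005,"y":0,"z":0,"yaw":0},{"grip":0,"x":0.01,"y":0,"z":0,"yaw":0},{"grip":0,"x":0.015,"y":0,"z":0,"yaw":0},{"grip":0,"x":0.02,"y":0,"z":0,"yaw":0},{"grip":0,"x":0.025,"y":0,"z":0,"yaw":0}]'
python3 -m crank '[{"grip":0,"x":0.002,"y":0,"z":0,"yaw":0},{"grip":0,"x":0.004,"y":0,"z":0,"yaw":0},{"grip":0,"x":0.006,"y":0,"z":0,"yaw":0},{"grip":0,"x":0.008,"y":0,"z":0,"yaw":0},{"grip":0,"x":0.008,"y":0,"z":0,"yaw":0}]'
```

```text
time_s: 3.95
ee_pos: [498.4, 135.9, 297.9]
ee_rot: [-180.0, -0.0, 100.4]
force: [0.1, -1.6, 1.4]
gripper_width: 0.4
gripper_force: 0.6
time_s: 4.37
ee_pos: [497.0, 143.7, 297.9]
ee_rot: [-180.0, -0.0, 100.4]
force: [-0.0, 0.7, 0.1]
gripper_width: 0.7
gripper_force: 0.0
```

```bash
python3 -m crank '[{"grip":0,"x":0.002,"y":0,"z":0,"yaw":0},{"grip":0,"x":0.004,"y":0,"z":0,"yaw":0},{"grip":0,"x":0.006,"y":0,"z":0,"yaw":0},{"grip":0,"x":0.007,"y":0,"z":0,"yaw":0},{"grip":0,"x":0.008,"y":0,"z":0,"yaw":0}]'
```

```text
time_s: 4.78
ee_pos: [496.4, 147.0, 298.1]
ee_rot: [180.0, 0.6, 100.4]
force: [2.9, -16.4, 2.0]
gripper_width: 0.4
gripper_force: 8.2
```

The lid is at its stop (the force jumped to 16 N). Back off and hover over the target mouse.

```bash
python3 -m crank '[{"grip":0,"x":-0.03,"y":0,"z":0,"yaw":0},{"grip":0,"x":-0.07,"y":0,"z":0,"yaw":0},{"grip":0,"x":-0.11,"y":0,"z":0,"yaw":0},{"grip":0,"x":-0.15,"y":-0.006,"z":0,"yaw":0},{"grip":0,"x":-0.19,"y":-0.012,"z":0,"yaw":0}]'
python3 -m crank '[{"grip":0.0912,"x":-0.04,"y":-0.006,"z":0,"yaw":0},{"grip":0.0912,"x":-0.08,"y":-0.012,"z":0,"yaw":0},{"grip":0.0912,"x":-0.12,"y":-0.018,"z":0,"yaw":0},{"grip":0.0912,"x":-0.16,"y":-0.024,"z":0,"yaw":0},{"grip":0.0912,"x":-0.2,"y":-0.03,"z":0,"yaw":0}]'
python3 -m crank '[{"grip":0.0912,"x":0,"y":0,"z":0,"yaw":0.12},{"grip":0.0912,"x":0,"y":0,"z":0,"yaw":0.24},{"grip":0.0912,"x":0,"y":0,"z":0,"yaw":0.36},{"grip":0.0912,"x":0,"y":0,"z":0,"yaw":0.48},{"grip":0.0912,"x":0,"y":0,"z":0,"yaw":0.6}]'
python3 -m crank '[{"grip":0.0912,"x":0,"y":0,"z":0,"yaw":0.12},{"grip":0.0912,"x":0,"y":0,"z":0,"yaw":0.24},{"grip":0.0912,"x":0,"y":0,"z":0,"yaw":0.36},{"grip":0.0912,"x":0,"y":0,"z":0,"yaw":0.48},{"grip":0.0912,"x":0,"y":0,"z":0,"yaw":0.6}]'
python3 -m crank '[{"grip":0.0912,"x":0,"y":0,"z":0,"yaw":0.12},{"grip":0.0912,"x":0,"y":0,"z":0,"yaw":0.24},{"grip":0.0912,"x":0,"y":0,"z":0,"yaw":0.36},{"grip":0.0912,"x":0,"y":0,"z":0,"yaw":0.404},{"grip":0.0912,"x":0,"y":0,"z":0,"yaw":0.404}]'
python3 - <<'E'
from h import *
s=state();print(s['time_s'],s['ee_pos'],s['ee_rot'],s['qpos'])
c=camera_model("wrist");w=grab_frame("wrist")[:,:,::-1].copy();cv2.imwrite("pics/w2.png",w)
print("cam",-np.array(c['R']).T@np.array(c['t']).ravel(),np.array(c['R'])[2], "mouse px",proj("wrist",[533,-244,12],c))
import pickle;pickle.dump(c,open("w2.pkl","wb"))
E
```

```text
time_s: 5.2
ee_pos: [518.3, -39.1, 297.8]
ee_rot: [180.0, -0.1, 100.5]
force: [0.7, 0.2, -1.1]
gripper_width: 0.4
gripper_force: 0.0
time_s: 5.62
ee_pos: [524.8, -241.6, 297.8]
ee_rot: [180.0, -0.1, 100.4]
force: [0.0, 0.5, 0.2]
gripper_width: 30.9
gripper_force: 0.0
time_s: 6.03
ee_pos: [525.1, -239.8, 297.6]
ee_rot: [-180.0, -0.1, 65.7]
force: [-0.3, 0.8, 0.2]
gripper_width: 64.2
gripper_force: 0.0
time_s: 6.45
ee_pos: [525.1, -239.5, 297.7]
ee_rot: [-180.0, -0.0, 31.3]
force: [-1.1, 0.2, 0.8]
gripper_width: 91.0
gripper_force: 0.0
time_s: 6.87
ee_pos: [525.1, -239.6, 297.7]
ee_rot: [-180.0, -0.0, 8.5]
force: [0.0, 0.6, -0.6]
gripper_width: 91.4
gripper_force: 0.0
6.8667 [ 525.10873395 -239.61316177  297.67551495] [-1.79950895e+02 -6.78115501e-03  8.48790868e+00] [-2.56941605e+01  1.65774133e+01  8.21476593e+01  4.49495745e-02
  8.12969086e+01  5.58111179e+01]
cam [ 589.50201219 -229.96747933  454.13841543] [-0.23100888 -0.03329903 -0.97238165] mouse px [[327.09887251 158.99914187]]
```

View pics/w2.png

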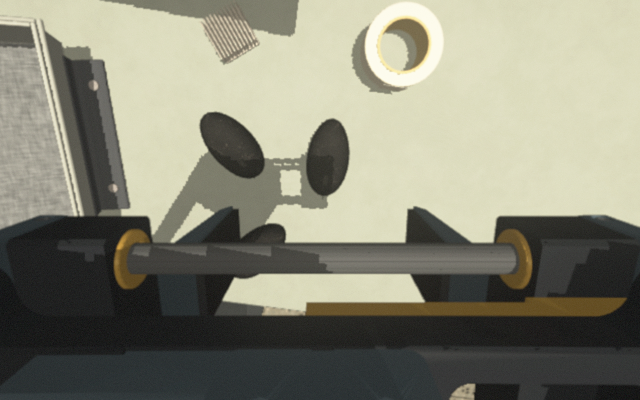

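The target mouse is at about (328,157), with its long axis nearly vertical in the image. Measuring it from the wrist view together with the other two.

```bash
python3 - <<'E'
from h import *
import pickle;c=pickle.load(open("w2.pkl","rb"));w=cv2.imread("pics/w2.png")
for q,ce,A in blobs(w,(300,110,365,205),90,300):
    P=np.array([plane("wrist",p,12,c)[:2] for p in q.astype(float)],np.float32)
    (cx,cy),(a,b),an=cv2.minAreaRect(P);(ex,ey),(d1,d2),ea=cv2.fitEllipse(P)
    print(ce,np.round([cx,cy,a,b,an],1),np.round([ex,ey,d1,d2,ea],1))
    X,e=tri([ray("wrist",ce,c),ray("top",(366.3,187.4)),ray("scene",(375.1,255.2))]);print(X.round(1),np.round(e,1))
E
```

```text
[327.18313873 157.8412566 ] [ 534.2 -243.5  103.8   56.     4.3] [ 533.  -243.9   54.8  102.6   90.4]
[ 533.8 -243.9    7. ] [0.2 0.6 0.5]
```

```bash
python3 - <<'E'
from h import *
import pickle;c=pickle.load(open("w2.pkl","rb"))
for n,f,bx,th,cc in(("wrist","w2",(300,110,365,205),90,c),("wrist","w2",(300,110,365,205),75,c),("top","top0",(355,170,380,205),70,None),("scene","scene0",(358,235,395,275),70,None)):
    for q,ce,A in blobs(cv2.imread(f"pics/{f}.png"),bx,th,100):
        P=np.array([plane(n,p,12,cc)[:2] for p in q.astype(float)],np.float32)
        e=cv2.fitEllipse(P);m=cv2.moments(P.reshape(-1,1,2)-P.mean(0));print(n,th,np.round(e[0],1),np.round(e[1],1),round(e[2]-90,1),"mom",np.degrees(.5*np.arctan2(2*m['mu11'],m['mu20']-m['mu02'])).round(1))
E
```

```text
wrist 90 [ 533.  -243.9] [ 54.8 102.6] 0.4 mom 0.4
wrist 75 [ 533.2 -244.1] [ 53.6 101.8] 0.8 mom 0.7
top 70 [ 532.7 -243.1] [ 52.6 100.1] -0.5 mom -0.7
scene 70 [ 531.7 -245.3] [ 49.4 102. ] 3.7 mom 3.8
```

```bash
python3 -m crank '[{"grip":0.0912,"x":-0.0026,"y":0.004,"z":0.04,"yaw":0.12},{"grip":0.0912,"x":-0.0026,"y":0.004,"z":0.08,"yaw":0.14},{"grip":0.0912,"x":-0.0026,"y":0.004,"z":0.12,"yaw":0.14},{"grip":0.0912,"x":-0.0026,"y":0.004,"z":0.16,"yaw":0.14},{"grip":0.0912,"x":-0.0026,"y":0.004,"z":0.2,"yaw":0.14}]'
python3 -m crank '[{"grip":0.0912,"x":0,"y":0,"z":0.025,"yaw":0},{"grip":0.0912,"x":0,"y":0,"z":0.045,"yaw":0},{"grip":0.0912,"x":0,"y":0,"z":0.06,"yaw":0},{"grip":0.0912,"x":0,"y":0,"z":0.07,"yaw":0},{"grip":0.0912,"x":0,"y":0,"z":0.075,"yaw":0}]'
python3 -m crank '[{"grip":0.075,"x":0,"y":0,"z":0.0005,"yaw":0},{"grip":0.065,"x":0,"y":0,"z":0.0005,"yaw":0},{"grip":0.055,"x":0,"y":0,"z":0.0005,"yaw":0},{"grip":0.045,"x":0,"y":0,"z":0.0005,"yaw":0},{"grip":0.045,"x":0,"y":0,"z":0.0005,"yaw":0}]' 6
```

```text
time_s: 7.33
ee_pos: [522.9, -244.0, 96.5]
ee_rot: [180.0, -0.1, 0.6]
force: [1.1, 0.5, -0.4]
gripper_width: 91.2
gripper_force: 0.0
time_s: 7.75
ee_pos: [522.4, -243.9, 21.5]
ee_rot: [-179.9, 0.1, 0.5]
force: [0.6, 0.6, 0.9]
gripper_width: 91.3
gripper_force: 0.0
time_s: 8.17
ee_pos: [523.5, -244.5, 23.3]
ee_rot: [180.0, -0.1, 0.5]
force: [0.9, -0.0, -0.0]
gripper_width: 60.8
gripper_force: 0.0
```

```bash
python3 -m crank '[{"grip":0.03,"x":0,"y":0,"z":0,"yaw":0},{"grip":0.03,"x":0,"y":0,"z":0,"yaw":0},{"grip":0.03,"x":0,"y":0,"z":0,"yaw":0},{"grip":0.03,"x":0,"y":0,"z":0,"yaw":0},{"grip":0.03,"x":0,"y":0,"z":0,"yaw":0}]' 6
python3 -m crank '[{"grip":0.03,"x":0,"y":0,"z":-0.005,"yaw":0},{"grip":0.03,"x":0,"y":0,"z":-0.015,"yaw":0},{"grip":0.03,"x":0,"y":0,"z":-0.025,"yaw":0},{"grip":0.03,"x":0,"y":0,"z":-0.035,"yaw":0},{"grip":0.03,"x":0,"y":0,"z":-0.04,"yaw":0}]' 
python3 - <<'E'
from h import *
w=grab_frame("wrist")[:,:,::-1];s=grab_frame("scene")[:,:,::-1]
s=cv2.resize(s[150:290,260:440],(540,420),interpolation=cv2.INTER_CUBIC);o=np.zeros((420,800,3),np.uint8)
o[:,260:]=s;o[:260,:260]=w[20:280,200:460];cv2.imwrite("pics/v3.png",o)
E
```

```text
time_s: 8.58
ee_pos: [523.4, -244.5, 23.1]
ee_rot: [180.0, -0.1, 0.5]
force: [-0.4, -0.1, 5.9]
gripper_width: 55.9
gripper_force: 6.2
time_s: 9.0
ee_pos: [523.8, -244.6, 64.4]
ee_rot: [179.9, -0.1, 0.5]
force: [0.1, -1.0, -0.6]
gripper_width: 55.7
gripper_force: 5.9
```

View pics/v3.png

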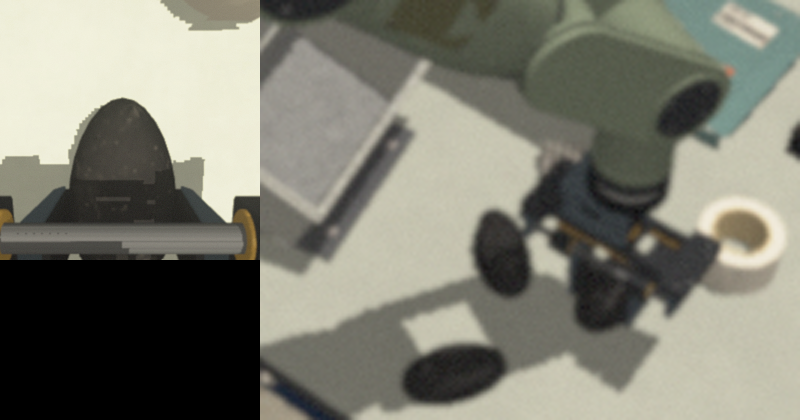

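The mouse is held between the pads (opening 55.7 mm, 6 N) and its nose is visible at (125,98) in the wrist crop. The other mice are undisturbed. Carry it above the mouth.

```bash
python3 -m crank '[{"grip":0.03,"x":0,"y":0,"z":-0.02,"yaw":0},{"grip":0.03,"x":0,"y":0,"z":-0.055,"yaw":0},{"grip":0.03,"x":0,"y":0,"z":-0.09,"yaw":0},{"grip":0.03,"x":0,"y":0,"z":-0.12,"yaw":0},{"grip":0.03,"x":0,"y":0,"z":-0.136,"yaw":0}]' 
python3 -m crank '[{"grip":0.03,"x":-0.001,"y":-0.02,"z":0,"yaw":0},{"grip":0.03,"x":-0.002,"y":-0.05,"z":0,"yaw":0},{"grip":0.03,"x":-0.003,"y":-0.08,"z":0,"yaw":0},{"grip":0.03,"x":-0.004,"y":-0.115,"z":0,"yaw":0},{"grip":0.03,"x":-0.004,"y":-0.15,"z":0,"yaw":0}]' 
python3 -m crank '[{"grip":0.03,"x":-0.001,"y":-0.035,"z":0,"yaw":0},{"grip":0.03,"x":-0.002,"y":-0.07,"z":0,"yaw":0},{"grip":0.03,"x":-0.003,"y":-0.105,"z":0,"yaw":0},{"grip":0.03,"x":-0.004,"y":-0.135,"z":0,"yaw":0},{"grip":0.03,"x":-0.004,"y":-0.152,"z":0,"yaw":0}]' 
python3 -m crank '[{"grip":0.03,"x":0,"y":0,"z":0,"yaw":-0.08},{"grip":0.03,"x":0,"y":0,"z":0,"yaw":-0.2},{"grip":0.03,"x":0,"y":0,"z":0,"yaw":-0.32},{"grip":0.03,"x":0,"y":0,"z":0,"yaw":-0.44},{"grip":0.03,"x":0,"y":0,"z":0,"yaw":-0.56}]' 
python3 -m crank '[{"grip":0.03,"x":0,"y":0,"z":0,"yaw":-0.12},{"grip":0.03,"x":0,"y":0,"z":0,"yaw":-0.24},{"grip":0.03,"x":0,"y":0,"z":0,"yaw":-0.36},{"grip":0.03,"x":0,"y":0,"z":0,"yaw":-0.48},{"grip":0.03,"x":0,"y":0,"z":0,"yaw":-0.6}]' 
python3 -m crank '[{"grip":0.03,"x":0,"y":0,"z":0,"yaw":-0.12},{"grip":0.03,"x":0,"y":0,"z":0,"yaw":-0.24},{"grip":0.03,"x":0,"y":0,"z":0,"yaw":-0.36},{"grip":0.03,"x":0,"y":0,"z":0,"yaw":-0.48},{"grip":0.03,"x":0,"y":0,"z":0,"yaw":-0.584}]' 
python3 - <<'E'
from h import *
s=state();p=np.array(s['ee_pos']);print(p,s['ee_rot'],s['gripper_width'])
l=np.array([-.18,.984,0])
c=camera_model("wrist");w=grab_frame("wrist")[:,:,::-1].copy();cv2.imwrite("pics/w4.png",w)
print("nose level",proj("wrist",p+63*l-[0,0,10],c),"drooped10",proj("wrist",p+62*l-[0,0,20],c))
T=np.load("tub.npz");R,O=T['R'],T['O']
X=[O+R@np.array(q) for q in[(-71,114,7),(-71,-114,7),(71,114,7),(71,-114,7),(-75,118,92),(-75,-118,92),(75,118,92),(75,-118,92)]]
for i,q in enumerate(proj("wrist",X,c)): cv2.circle(w,tuple(map(int,q)),3,(0,0,255),-1)
top=grab_frame("top")[:,:,::-1];o=np.vstack([w,np.zeros((200,640,3),np.uint8)]);o[400:,:340]=cv2.resize(top[150:230,230:366],(340,200));cv2.imwrite("pics/v4.png",o)
E
```

```text
time_s: 9.52
ee_pos: [524.2, -244.8, 202.2]
ee_rot: [179.9, -0.3, 0.5]
force: [0.8, -0.1, -0.7]
gripper_width: 55.8
gripper_force: 5.9
time_s: 9.93
ee_pos: [516.9, -93.1, 198.1]
ee_rot: [-180.0, 0.1, 0.4]
force: [1.0, 0.3, 0.5]
gripper_width: 56.0
gripper_force: 5.9
time_s: 10.35
ee_pos: [511.4, 60.6, 198.1]
ee_rot: [-179.9, 0.1, 0.6]
force: [1.2, 0.0, -1.1]
gripper_width: 55.7
gripper_force: 5.9
time_s: 10.77
ee_pos: [511.9, 57.8, 198.0]
ee_rot: [-180.0, 0.0, 32.9]
force: [0.7, 0.3, -0.4]
gripper_width: 56.1
gripper_force: 5.9
time_s: 11.18
ee_pos: [511.9, 57.6, 198.0]
ee_rot: [-179.9, 0.0, 67.3]
force: [-0.3, 0.3, -1.0]
gripper_width: 55.3
gripper_force: 5.9
time_s: 11.6
ee_pos: [511.9, 57.6, 198.0]
ee_rot: [-179.9, -0.0, 100.8]
force: [-0.3, -0.1, -0.7]
gripper_width: 55.8
gripper_force: 5.9
[511.91105628  57.60872694 198.04175824] [-1.79943696e+02 -8.74425724e-03  1.00755725e+02] 55.815124585951146
nose level [[324.00125921 120.25103793]] drooped10 [[323.91565776 121.89664385]]
```

View pics/v4.png

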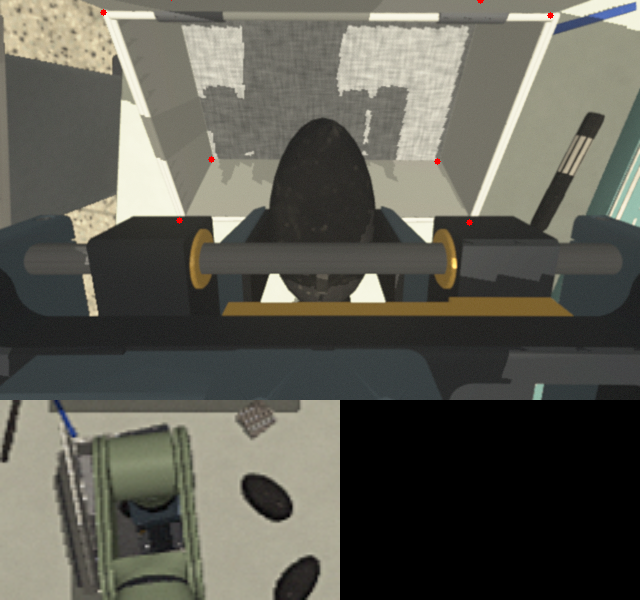

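The rim and floor points overlay well, and the mouse is level and centred over the tub at (323,190). The arm's forearm comes close to the lid on the left, so I estimate that clearance before going lower.

```bash
python3 - <<'E'
from h import *
o,d=ray("scene",(403.3,186));q=np.radians(-25);n=np.array([np.sin(q),-np.cos(q),0]);P=np.array([523.8,-244.6,64.4])
# P+dz+o*n = o+t d
A=np.c_[[0,0,1],n,-d];print("d,off,t",np.linalg.solve(A,o-P).round(1))
s=state();print(np.round(s['qpos'],2),np.round(s['effort'],2))
b=grab_frame("top");cv2.imwrite("pics/top4.png",b[:,:,::-1]);g=grab_frame("scene");cv2.imwrite("pics/s4.png",g[:,:,::-1])
t=cv2.resize(b[140:240,235:335,::-1],(400,400),interpolation=cv2.INTER_CUBIC);u=cv2.resize(g[60:230,200:370,::-1],(400,400),interpolation=cv2.INTER_CUBIC)
cv2.imwrite("pics/v5.png",np.hstack([t,u]))
E
```

```text
d,off,t [ 322.2   60.  1194.2]
[  5.14  14.23 100.01   0.    65.81  -5.28] [  0.   -36.58 -22.36   0.06   0.06  -0.58]
```

View pics/v5.png

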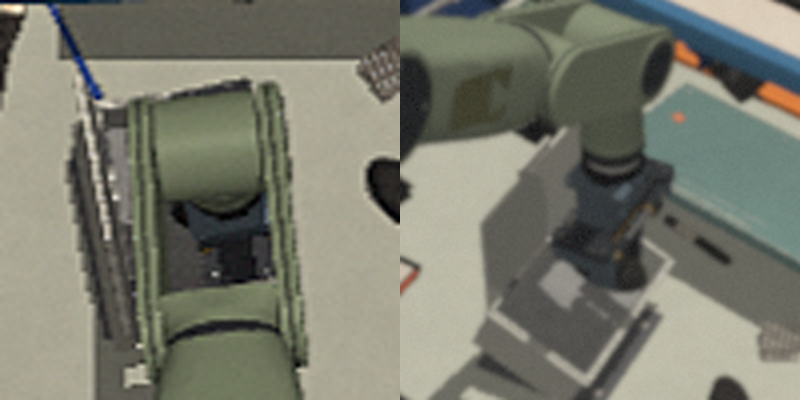

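The wrist joint axis is about 320 mm above the TCP, and the fork end (radius about 40 mm) passes some 20 mm above the lid tab, so it is clear. Lowering diagonally along the tub's axis.

```bash
python3 -m crank '[{"grip":0.03,"x":0.008,"y":0.001,"z":0.015,"yaw":0},{"grip":0.03,"x":0.02,"y":0.001,"z":0.035,"yaw":0},{"grip":0.03,"x":0.032,"y":0.001,"z":0.055,"yaw":0},{"grip":0.03,"x":0.042,"y":0.001,"z":0.075,"yaw":0},{"grip":0.03,"x":0.048,"y":0.001,"z":0.085,"yaw":0}]'
python3 -m crank '[{"grip":0.03,"x":0.001,"y":0,"z":0.003,"yaw":0},{"grip":0.03,"x":0.002,"y":0,"z":0.006,"yaw":0},{"grip":0.03,"x":0.003,"y":0,"z":0.009,"yaw":0},{"grip":0.03,"x":0.004,"y":0,"z":0.012,"yaw":0},{"grip":0.03,"x":0.004,"y":0,"z":0.014,"yaw":0}]' 5
python3 - <<'E'
from workcell import *
s=state();print(s['effort'],s['force'])
E
```

```text
time_s: 12.22
ee_pos: [503.0, 105.6, 111.2]
ee_rot: [-179.8, -0.0, 100.3]
force: [0.1, -0.4, -0.4]
gripper_width: 56.0
gripper_force: 5.9
time_s: 12.63
ee_pos: [504.4, 108.9, 99.9]
ee_rot: [179.9, -0.0, 100.4]
force: [0.2, -0.3, -1.1]
gripper_width: 56.2
gripper_force: 4.9
[ 7.99025106e-02 -3.87110281e+01 -1.91131103e+01  7.67968758e-02
  4.74700530e-02  1.56711659e-02] [ 0.23641857 -0.28904508 -1.09752325]
```

```bash
for i in 1; do python3 -m crank '[{"grip":0.03,"x":0.0005,"y":0,"z":0.0025,"yaw":0},{"grip":0.03,"x":0.001,"y":0,"z":0.005,"yaw":0},{"grip":0.03,"x":0.001,"y":0,"z":0.0075,"yaw":0},{"grip":0.03,"x":0.0015,"y":0,"z":0.01,"yaw":0},{"grip":0.03,"x":0.0015,"y":0,"z":0.01,"yaw":0}]'; done
python3 -m crank '[{"grip":0.03,"x":0.0005,"y":0,"z":0.0015,"yaw":0},{"grip":0.03,"x":0.001,"y":0,"z":0.003,"yaw":0},{"grip":0.03,"x":0.001,"y":0,"z":0.0045,"yaw":0},{"grip":0.03,"x":0.0015,"y":0,"z":0.006,"yaw":0},{"grip":0.03,"x":0.0015,"y":0,"z":0.006,"yaw":0}]'
python3 -m crank '[{"grip":0.03,"x":0,"y":0,"z":0.001,"yaw":0},{"grip":0.03,"x":0,"y":0,"z":0.002,"yaw":0},{"grip":0.03,"x":0,"y":0,"z":0.003,"yaw":0},{"grip":0.03,"x":0,"y":0,"z":0.004,"yaw":0},{"grip":0.03,"x":0,"y":0,"z":0.004,"yaw":0}]'
```

```text
time_s: 13.05
ee_pos: [503.5, 110.3, 89.0]
ee_rot: [-180.0, 0.0, 100.4]
force: [-0.2, -0.6, -0.4]
gripper_width: 55.6
gripper_force: 4.9
time_s: 13.47
ee_pos: [503.2, 112.0, 83.2]
ee_rot: [-180.0, -0.0, 100.4]
force: [-0.0, -1.4, 0.0]
gripper_width: 55.6
gripper_force: 4.9
time_s: 13.88
ee_pos: [503.3, 112.0, 79.3]
ee_rot: [-180.0, -0.0, 100.4]
force: [-0.4, -0.9, -0.6]
gripper_width: 55.2
gripper_force: 4.9
```

```bash
python3 -m crank '[{"grip":0.03,"x":0.0005,"y":0,"z":0.001,"yaw":0},{"grip":0.03,"x":0.0005,"y":0,"z":0.002,"yaw":0},{"grip":0.03,"x":0.001,"y":0,"z":0.003,"yaw":0},{"grip":0.03,"x":0.001,"y":0,"z":0.004,"yaw":0},{"grip":0.03,"x":0.001,"y":0,"z":0.005,"yaw":0}]'
python3 -m crank '[{"grip":0.03,"x":0.0005,"y":0,"z":0.001,"yaw":0},{"grip":0.03,"x":0.0005,"y":0,"z":0.002,"yaw":0},{"grip":0.03,"x":0.001,"y":0,"z":0.003,"yaw":0},{"grip":0.03,"x":0.001,"y":0,"z":0.004,"yaw":0},{"grip":0.03,"x":0.001,"y":0,"z":0.004,"yaw":0}]'
python3 - <<'E'
from h import *
s=state();print(s['effort'],s['force'])
c=camera_model("wrist");w=grab_frame("wrist")[:,:,::-1];t=grab_frame("scene")[:,:,::-1]
cv2.imwrite("pics/v6.png",np.hstack([cv2.resize(w[20:280,195:455],(400,400)),cv2.resize(t[120:240,220:340],(400,400),interpolation=cv2.INTER_CUBIC)]))
E
```

```text
time_s: 14.3
ee_pos: [503.1, 113.0, 74.3]
ee_rot: [180.0, -0.0, 100.4]
force: [0.4, 0.5, -0.3]
gripper_width: 55.7
gripper_force: 4.9
time_s: 14.72
ee_pos: [503.3, 113.8, 71.0]
ee_rot: [180.0, 0.0, 100.4]
force: [-0.6, -1.5, 4.3]
gripper_width: 55.8
gripper_force: 5.3
[  0.47221905 -36.67393327 -16.83144987   0.30476779  -0.3980256
   0.06323559] [-0.64178759 -1.45564373  4.2656876 ]
```

View pics/v6.png

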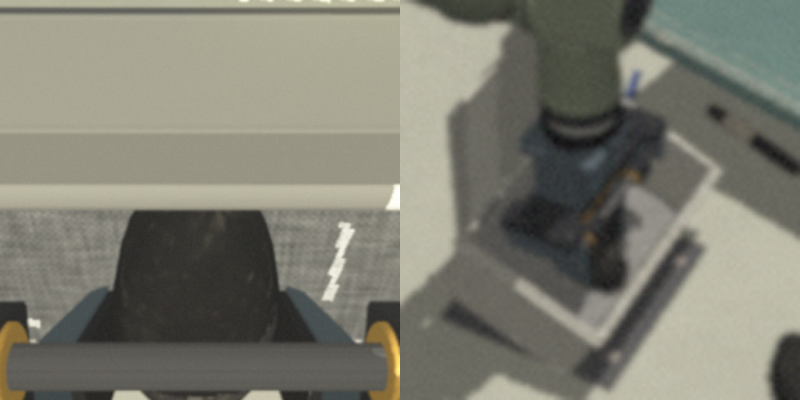

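The wrist crop shows the mouse lying on the floor pad and the upward force has risen to 4 N, so it is seated. Ease the grip, then open gradually.

```bash
python3 -m crank '[{"grip":0.03,"x":0,"y":0,"z":0,"yaw":0},{"grip":0.03,"x":0,"y":0,"z":0,"yaw":0},{"grip":0.03,"x":0,"y":0,"z":0,"yaw":0},{"grip":0.03,"x":0,"y":0,"z":0,"yaw":0},{"grip":0.03,"x":0,"y":0,"z":0,"yaw":0}]' 3
python3 -m crank '[{"grip":0.03,"x":0,"y":0,"z":0.0005,"yaw":0},{"grip":0.03,"x":0,"y":0,"z":0.001,"yaw":0},{"grip":0.03,"x":0,"y":0,"z":0.001,"yaw":0},{"grip":0.03,"x":0,"y":0,"z":0.001,"yaw":0},{"grip":0.03,"x":0,"y":0,"z":0.001,"yaw":0}]' 3
```

```text
time_s: 15.23
ee_pos: [503.3, 114.0, 70.5]
ee_rot: [180.0, -0.0, 100.4]
force: [0.3, -0.7, 4.3]
gripper_width: 56.2
gripper_force: 3.3
time_s: 15.65
ee_pos: [503.2, 114.0, 69.7]
ee_rot: [180.0, -0.0, 100.4]
force: [-0.5, -0.3, 5.9]
gripper_width: 56.6
gripper_force: 3.4
```

```bash
python3 -m crank '[{"grip":0.058,"x":0,"y":0,"z":0,"yaw":0},{"grip":0.06,"x":0,"y":0,"z":0,"yaw":0},{"grip":0.063,"x":0,"y":0,"z":0,"yaw":0},{"grip":0.067,"x":0,"y":0,"z":0,"yaw":0},{"grip":0.072,"x":0,"y":0,"z":0,"yaw":0}]' 3
python3 -m crank '[{"grip":0.076,"x":0,"y":0,"z":0,"yaw":0},{"grip":0.076,"x":0,"y":0,"z":0,"yaw":0},{"grip":0.076,"x":0,"y":0,"z":0,"yaw":0},{"grip":0.076,"x":0,"y":0,"z":0,"yaw":0},{"grip":0.076,"x":0,"y":0,"z":0,"yaw":0}]' 3
```

```text
time_s: 16.07
ee_pos: [502.8, 113.9, 69.1]
ee_rot: [-180.0, -0.0, 100.4]
force: [0.1, -0.4, 0.3]
gripper_width: 70.8
gripper_force: 0.0
time_s: 16.48
ee_pos: [503.0, 113.9, 69.4]
ee_rot: [180.0, -0.0, 100.4]
force: [0.3, 0.7, 0.6]
gripper_width: 76.3
gripper_force: 0.0
```

Withdraw along the reverse path, then look.

```bash
python3 -m crank '[{"grip":0.076,"x":-0.002,"y":0,"z":-0.008,"yaw":0},{"grip":0.076,"x":-0.006,"y":0,"z":-0.02,"yaw":0},{"grip":0.076,"x":-0.014,"y":0,"z":-0.04,"yaw":0},{"grip":0.076,"x":-0.026,"y":0,"z":-0.065,"yaw":0},{"grip":0.076,"x":-0.04,"y":0,"z":-0.095,"yaw":0}]'
python3 -m crank '[{"grip":0.076,"x":-0.016,"y":0,"z":-0.035,"yaw":0},{"grip":0.076,"x":-0.032,"y":0,"z":-0.07,"yaw":0},{"grip":0.04,"x":-0.05,"y":0,"z":-0.1,"yaw":0},{"grip":0,"x":-0.065,"y":0,"z":-0.13,"yaw":0},{"grip":0,"x":-0.075,"y":0,"z":-0.145,"yaw":0}]' 10
python3 - <<'E'
from h import *
c=camera_model("wrist");w=grab_frame("wrist")[:,:,::-1].copy();t=grab_frame("scene")[:,:,::-1];cv2.imwrite("pics/w7.png",w)
import pickle;pickle.dump(c,open("w7.pkl","wb"))
cv2.imwrite("pics/v7.png",np.hstack([cv2.resize(w[0:240,150:470],(480,360)),cv2.resize(t[120:240,220:327],(320,360),interpolation=cv2.INTER_CUBIC)]))
E
```

```text
time_s: 16.9
ee_pos: [509.3, 74.2, 165.0]
ee_rot: [-179.9, -0.0, 100.5]
force: [1.0, 0.7, -0.3]
gripper_width: 75.6
gripper_force: 0.0
time_s: 17.32
ee_pos: [524.9, -0.7, 314.4]
ee_rot: [179.6, 0.1, 100.4]
force: [-0.0, 0.4, 0.0]
gripper_width: 59.0
gripper_force: 0.0
```

View pics/v7.png

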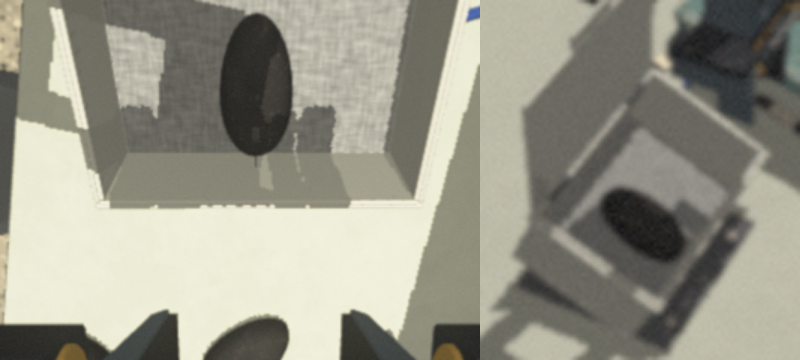

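The mouse lies flat on the pad by the low wall, at about (256,85) in the wrist crop and (643,224) in the scene crop. The lid is still open and nothing else has moved. Now the arc for shutting the lid.

```bash
python3 - <<'E'
from h import *
T=np.load("tub.npz");R,O=T['R'],T['O'];Fc=O+R@[0,0,7];l=np.array([-.18,.984,0])
for ph in(1.95,1.7,1.45,1.2,.95,.7,.45,.25,.1,0,-.03):
    r=140;X=O+R@np.array([75-r*np.cos(ph)+6*np.sin(ph),0,92.5+r*np.sin(ph)+6*np.cos(ph)])
    n=R@np.array([np.sin(ph),0,np.cos(ph)]);s=16 if n@l>0 else -16
    print(ph,"contact u,z",round((X-Fc)@l,1),round(X[2],1),"TCP u,z",round((X-Fc)@l+s,1),round(X[2]+14,1))
s=state();d=np.array(s['ee_pos'])-Fc;print("now u",d@l,"v",d@[.984,.18,0],s['ee_pos'][2])
E
```

```text
1.95 contact u,z 29.8 303.7 TCP u,z 45.8 317.7
1.7 contact u,z -4.8 298.8 TCP u,z 11.2 312.8
1.45 contact u,z -37.1 285.6 TCP u,z -21.1 299.6
1.2 contact u,z -65.2 264.7 TCP u,z -49.2 278.7
0.95 contact u,z -87.2 237.6 TCP u,z -71.2 251.6
0.7 contact u,z -101.8 205.8 TCP u,z -85.8 219.8
0.45 contact u,z -108.1 171.5 TCP u,z -92.1 185.5
0.25 contact u,z -106.9 143.5 TCP u,z -122.9 157.5
0.1 contact u,z -102.3 123.0 TCP u,z -118.3 137.0
0 contact u,z -97.6 109.8 TCP u,z -113.6 123.8
-0.03 contact u,z -95.9 106.0 TCP u,z -111.9 120.0
now u -144.7364793095777 v 1.3481530323551947 313.2645527268367
```

```bash
python3 -m crank '[{"grip":0,"x":0,"y":0,"z":-0.025,"yaw":0},{"grip":0,"x":0,"y":0,"z":-0.05,"yaw":0},{"grip":0,"x":0,"y":0,"z":-0.075,"yaw":0},{"grip":0,"x":0,"y":0,"z":-0.09,"yaw":0},{"grip":0,"x":0,"y":0,"z":-0.09,"yaw":0}]'
python3 -m crank '[{"grip":0,"x":0.03,"y":0,"z":0,"yaw":0},{"grip":0,"x":0.07,"y":0,"z":0,"yaw":0},{"grip":0,"x":0.11,"y":0,"z":0,"yaw":0},{"grip":0,"x":0.15,"y":0,"z":0,"yaw":0},{"grip":0,"x":0.19,"y":0,"z":0,"yaw":0}]'
python3 -m crank '[{"grip":0,"x":0.02,"y":0,"z":0,"yaw":0},{"grip":0,"x":0.04,"y":0,"z":0,"yaw":0},{"grip":0,"x":0.045,"y":0,"z":0,"yaw":0},{"grip":0,"x":0.045,"y":0,"z":0,"yaw":0},{"grip":0,"x":0.045,"y":0,"z":0,"yaw":0}]'
```

```text
time_s: 17.83
ee_pos: [524.4, 1.4, 401.7]
ee_rot: [179.7, 0.0, 100.5]
force: [-0.4, 0.0, 0.2]
gripper_width: 17.2
gripper_force: 0.0
time_s: 18.25
ee_pos: [487.9, 189.3, 397.1]
ee_rot: [-179.8, 0.0, 100.4]
force: [1.0, -0.3, 0.6]
gripper_width: 0.2
gripper_force: 0.0
time_s: 18.67
ee_pos: [480.9, 231.4, 398.2]
ee_rot: [-179.9, 0.1, 100.4]
force: [0.0, 0.1, -0.5]
gripper_width: 0.7
gripper_force: 0.0
```

```bash
python3 -m crank '[{"grip":0,"x":0,"y":0,"z":0.025,"yaw":0},{"grip":0,"x":0,"y":0,"z":0.05,"yaw":0},{"grip":0,"x":0,"y":0,"z":0.075,"yaw":0},{"grip":0,"x":0,"y":0,"z":0.09,"yaw":0},{"grip":0,"x":0,"y":0,"z":0.09,"yaw":0}]'
python3 -m crank '[{"grip":0,"x":-0.015,"y":0,"z":0,"yaw":0},{"grip":0,"x":-0.03,"y":0,"z":0,"yaw":0},{"grip":0,"x":-0.038,"y":0,"z":0,"yaw":0},{"grip":0,"x":-0.045,"y":0,"z":0,"yaw":0},{"grip":0,"x":-0.05,"y":0,"z":0,"yaw":0}]'
python3 -m crank '[{"grip":0,"x":-0.01,"y":0,"z":0,"yaw":0},{"grip":0,"x":-0.02,"y":0,"z":0,"yaw":0},{"grip":0,"x":-0.03,"y":0,"z":0,"yaw":0},{"grip":0,"x":-0.046,"y":0,"z":0.005,"yaw":0},{"grip":0,"x":-0.062,"y":0,"z":0.011,"yaw":0}]'
python3 -m crank '[{"grip":0,"x":-0.01,"y":0,"z":0.006,"yaw":0},{"grip":0,"x":-0.02,"y":0,"z":0.013,"yaw":0},{"grip":0,"x":-0.028,"y":0,"z":0.02,"yaw":0},{"grip":0,"x":-0.04,"y":0,"z":0.033,"yaw":0},{"grip":0,"x":-0.05,"y":0,"z":0.047,"yaw":0}]'
```

```text
time_s: 19.08
ee_pos: [479.7, 229.5, 305.5]
ee_rot: [-179.6, 0.1, 100.3]
force: [-0.7, -0.2, -0.5]
gripper_width: 0.2
gripper_force: 0.0
time_s: 19.5
ee_pos: [490.7, 182.1, 310.2]
ee_rot: [179.9, -0.1, 100.4]
force: [0.2, 0.6, 0.0]
gripper_width: 0.4
gripper_force: 0.6
time_s: 19.92
ee_pos: [501.8, 121.0, 298.7]
ee_rot: [179.9, -0.0, 100.5]
force: [0.4, 1.2, -1.3]
gripper_width: 0.5
gripper_force: 0.5
time_s: 20.33
ee_pos: [511.0, 71.8, 251.1]
ee_rot: [179.9, 0.0, 100.4]
force: [-0.2, 0.9, 0.6]
gripper_width: 0.9
gripper_force: 0.4
```

```bash
python3 -m crank '[{"grip":0,"x":-0.005,"y":0,"z":0.01,"yaw":0},{"grip":0,"x":-0.01,"y":0,"z":0.02,"yaw":0},{"grip":0,"x":-0.015,"y":0,"z":0.031,"yaw":0},{"grip":0,"x":-0.018,"y":0,"z":0.042,"yaw":0},{"grip":0,"x":-0.021,"y":0,"z":0.053,"yaw":0}]'
python3 -m crank '[{"grip":0,"x":-0.004,"y":0,"z":0.012,"yaw":0},{"grip":0,"x":-0.01,"y":0,"z":0.02,"yaw":0},{"grip":0,"x":-0.016,"y":0,"z":0.028,"yaw":0},{"grip":0,"x":-0.02,"y":0,"z":0.036,"yaw":0},{"grip":0,"x":-0.022,"y":0,"z":0.042,"yaw":0}]'
python3 -m crank '[{"grip":0,"x":0,"y":0,"z":0.005,"yaw":0},{"grip":0,"x":0,"y":0,"z":0.01,"yaw":0},{"grip":0,"x":0,"y":0,"z":0.015,"yaw":0},{"grip":0,"x":0,"y":0,"z":0.019,"yaw":0},{"grip":0,"x":0,"y":0,"z":0.022,"yaw":0}]'
```

```text
time_s: 20.75
ee_pos: [514.4, 51.8, 197.7]
ee_rot: [180.0, -0.0, 100.4]
force: [-0.0, 0.6, 0.6]
gripper_width: 0.2
gripper_force: 0.3
time_s: 21.17
ee_pos: [518.5, 29.7, 155.7]
ee_rot: [-180.0, 0.0, 100.4]
force: [-0.2, -0.2, 1.0]
gripper_width: 0.6
gripper_force: 0.2
time_s: 21.58
ee_pos: [518.3, 30.5, 134.0]
ee_rot: [-180.0, -0.0, 100.4]
force: [-1.2, 0.2, -0.2]
gripper_width: 0.3
gripper_force: 0.2
```

```bash
python3 -m crank '[{"grip":0,"x":0,"y":0,"z":0.002,"yaw":0},{"grip":0,"x":0,"y":0,"z":0.004,"yaw":0},{"grip":0,"x":0,"y":0,"z":0.006,"yaw":0},{"grip":0,"x":0,"y":0,"z":0.007,"yaw":0},{"grip":0,"x":0,"y":0,"z":0.008,"yaw":0}]'
python3 -m crank '[{"grip":0,"x":0,"y":0,"z":0.001,"yaw":0},{"grip":0,"x":0,"y":0,"z":0.002,"yaw":0},{"grip":0,"x":0,"y":0,"z":0.003,"yaw":0},{"grip":0,"x":0,"y":0,"z":0.003,"yaw":0},{"grip":0,"x":0,"y":0,"z":0.003,"yaw":0}]'
```

```text
time_s: 22.0
ee_pos: [518.4, 30.3, 126.4]
ee_rot: [180.0, -0.0, 100.4]
force: [0.2, 0.1, 2.2]
gripper_width: 0.5
gripper_force: 0.6
time_s: 22.42
ee_pos: [518.6, 30.6, 125.6]
ee_rot: [179.9, -0.0, 100.4]
force: [-3.6, -0.3, 14.5]
gripper_width: 0.6
gripper_force: 5.9
```

The lid has hit the rim (14.5 N). Lift clear and verify.

```bash
python3 -m crank '[{"grip":0,"x":0,"y":0,"z":0.001,"yaw":0},{"grip":0,"x":0,"y":0,"z":0.001,"yaw":0},{"grip":0,"x":0,"y":0,"z":0.001,"yaw":0},{"grip":0,"x":0,"y":0,"z":0.001,"yaw":0},{"grip":0,"x":0,"y":0,"z":0,"yaw":0}]'
python3 -m crank '[{"grip":0,"x":-0.01,"y":0,"z":-0.03,"yaw":0},{"grip":0,"x":-0.03,"y":0,"z":-0.07,"yaw":0},{"grip":0,"x":-0.06,"y":0,"z":-0.105,"yaw":0},{"grip":0,"x":-0.095,"y":0,"z":-0.13,"yaw":0},{"grip":0,"x":-0.12,"y":0,"z":-0.14,"yaw":0}]'
python3 -m crank '[{"grip":0,"x":-0.03,"y":0,"z":-0.02,"yaw":0},{"grip":0,"x":-0.06,"y":0,"z":-0.04,"yaw":0},{"grip":0,"x":-0.09,"y":0,"z":-0.06,"yaw":0},{"grip":0,"x":-0.11,"y":0,"z":-0.06,"yaw":0},{"grip":0,"x":-0.11,"y":0,"z":-0.06,"yaw":0}]'
python3 - <<'E'
from h import *
T=np.load("tub.npz");R,O=T['R'],T['O']
c=camera_model("wrist");w=grab_frame("wrist")[:,:,::-1].copy();t=grab_frame("scene")[:,:,::-1].copy();c2=camera_model("scene")
X=[O+R@np.array(q) for q in[(-75,118,98.5),(-75,-118,98.5),(75,118,98.5),(75,-118,98.5)]]
for q in proj("wrist",X,c):cv2.circle(w,tuple(map(int,q)),2,(0,0,255),-1)
t=cv2.resize(t[120:240,220:340],(400,400),interpolation=cv2.INTER_CUBIC)
for q in proj("scene",X,c2):cv2.circle(t,tuple(map(int,(q-[220,120])*3.333)),2,(0,0,255),-1)
cv2.imwrite("pics/v8.png",np.hstack([cv2.resize(w,(400,250)),np.zeros((250,0,3),np.uint8)]) if 0 else np.hstack([np.vstack([cv2.resize(w,(400,250)),np.zeros((150,400,3),np.uint8)]),t]))
E
```

```text
time_s: 22.83
ee_pos: [518.6, 30.5, 125.8]
ee_rot: [179.9, -0.0, 100.4]
force: [-3.3, 0.2, 8.7]
gripper_width: 0.5
gripper_force: 3.8
time_s: 23.25
ee_pos: [541.3, -89.0, 267.2]
ee_rot: [179.7, 0.1, 100.5]
force: [1.5, -0.2, 0.3]
gripper_width: 0.4
gripper_force: 0.0
time_s: 23.67
ee_pos: [560.8, -200.0, 324.1]
ee_rot: [179.9, 0.2, 100.2]
force: [-1.1, -0.2, -0.6]
gripper_width: 0.1
gripper_force: 0.0
```

View pics/v8.png

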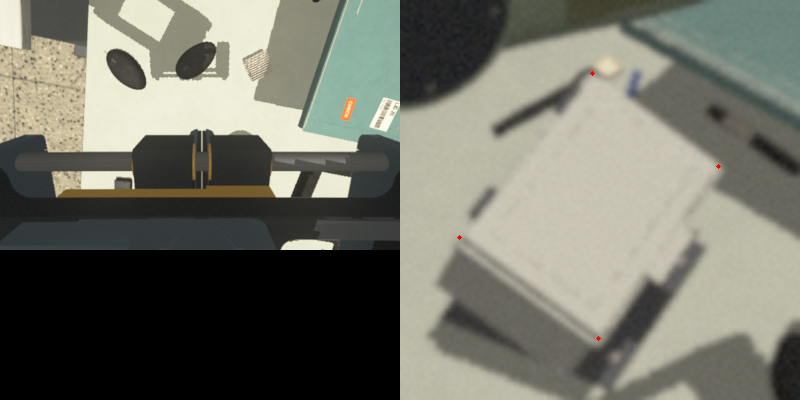

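The scene view shows the lid flat on the rim. Its corners at about (459,237), (598,338), (718,166) and (592,73) match the predicted shut position. The robot is clear of everything.

```bash
python3 -c "
from workcell import *
print(job_done())"
```

```text
the job is handed in; nothing more can be done
None
```

The mouse farthest to the right is in the tub, lying flat on the sloping padded floor; the lid is fully shut, nothing else was disturbed, and I handed the job in at about 24 s on the robot's clock.

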